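# Close and clamp the loaded gas chamber

### The job

The test phantom is already lying in the clear gas chamber. Put the loose lid on with its rib frame inside the chamber's mouth, then swing the red-handled bail over it and push the bail down until you feel the lid come up hard on the rim, the sprung seal squeezed flat, and let go. Do not force it (40 N on the bail cracks the acrylic), and do not shift the wipes box, bottle or pen cup.

Things in the scene. Friction and masses are not known exactly. Their poses are not given: they have to be found in the camera images.
- chamber: Clear acrylic box, open on top, fixed to the table: outside 160 (x) x 130 (y) x 80 high, walls 8, so the mouth is 144 x 114; grey foot plate 190 x 160 x 6; brass port sticking out 22 at +x. Origin: centre of its underside, on the table; z up. The bail's two aluminium hinge posts stand at its +y side (x = +-62, y = 85, top z = 116).
- rim (a point): Centre of the chamber's mouth at the height of the hard rim, z = 80 in the chamber's frame. A black seal frame along the rim stands 5 mm above it (top z = 85) and is sprung: it gives from about 6 N and is flush with the rim at about 12 N.
- lid: Loose lid, about 0.3 kg, lying ribs down. Blue rib frame, outside 140 (x) x 110 (y), 12 deep, lower edges rounded, under a clear plate 170 x 140 x 8 (z = 12 to 20). Origin: centre of the ribs' underside. Fits either way round, 2 mm play all round. On the uncompressed seal its origin is at z = 73 in the chamber's frame; fully home, plate on the rim, at z = 68.
- lid_handle (a point): Centre of the lid's upright blue handle, at z = 35 in the lid's frame: 16 wide (x) x 70 long (y) x 30 high, in the middle of the plate.
- bail (a joint): Angle (rad) of the hold-down bail, a steel U of two bars (10 thick, at x = +-45 in the chamber's frame) joined at their free ends by the red bar, hinged about the chamber's x axis. 0 = level over the lid; grows as it lifts up and away to the +y side (1.57 upright, stop at 2.3). Starts at 1.85 to 2.1. Friction of 1.1 N m keeps it where it is left (about 6 N at the red bar).
- bail_bar (a point): Centre of the red round cross bar, 16 thick, 90 long, 190 from the hinge line; with the bail level it is at y = -105, z = 110 in the chamber's frame, 35 beyond the lid's edge. Fully home it stops somewhere between -0.085 and +0.085 rad, different each time (see bail_hinge): about 10 N down on it gets it there, then it comes up hard. The acrylic cracks at about 40 N on the bar.
- bail_hinge (a point): Middle of the bail's hinge line, at x = 0, y = 85, z = 110 in the chamber's frame, fixed to the chamber. 85 from the hinge the bail's bars carry rubber screw feet that press on the lid either side of its handle; they are set up to 6 mm longer or shorter each time, which cannot be seen, so where the bail is home must be felt.
- phantom: Amber resin test phantom, a round-ended rod 26 thick and 80 long, already lying in the chamber between two white rails. Leave it there. Origin at its underside, mid-length.
- wipes_box: Bystander: white and blue wipes box 100 x 100 x 58. Origin: centre of its underside.
- bottle: Bystander: white bottle, 64 across, 160 high. Origin: centre of its underside.
- pen_cup: Bystander: white ceramic cup, 74 across, 100 high. Origin: centre of its underside.
Things that resemble listed ones, but are neither listed nor needed, are in the scene too. There is more than one size of the phantom; the one meant has the size given above.

How it is judged:
On the way:
1. the lid sits in the chamber's mouth, level, ribs inside, with the bail still open (z of lid in the frame of chamber between 0.06 and 0.0755 m and horizontal distance between lid and chamber below 0.005 m and angle between lid's own z axis and vertical below 0.04 rad and value of joint bail above 0.6 rad), for 0.2 s.
At the end, for the whole second after the job is handed in: The bail is down on the lid (below 0.12 rad), holding it home on the rim (lid within 1.5 mm of fully seated, seal squeezed), centred within 5 mm and level within 0.03 rad; the phantom still lies in the chamber, and all is released and at rest (value of joint bail below 0.12 rad and z of lid in the frame of chamber between 0.06 and 0.0695 m and horizontal distance between lid and chamber below 0.005 m and angle between lid's own z axis and vertical below 0.03 rad and horizontal distance between phantom and chamber below 0.04 m and linear speed of lid below 0.02 m/s); the robot touches nothing.
It fails at once if the wipes box, bottle or pen cup is shifted by more than 30 mm (distance of any of wipes_box, bottle, pen_cup from where it was at the start of the episode above 0.03 m).
It fails at once if the lid is crushed: over 170 N in all between it and the chamber with its bail (contact force between lid and chamber above 170 N).
It also fails if it takes over 64 s, if anything falls off the work surface, if the arm or the gripper's body presses on something with over 40 N, if the wrist force passes 120 N, or if a joint passes its speed limit or range.

### The arm

A 7-joint arm with a two-finger parallel gripper is mounted at the origin on the work surface. World frame = base frame: x ahead of the robot, y to its left, z up, the work surface at z = 0. Lengths are in m, angles in rad, forces in N, time in s.
With the tool pointing down it reaches from about 0.35 to 0.9 m from the base axis. Payload 19.9 kg.
Tool frame: the origin (TCP) lies between the finger pads; the fingertips stand 19 mm ahead of it and the grasp point (between the pads) is the TCP; z points along the fingers, y is the line along which they close (so a half turn about z gives the same grasp; the last joint's range is limited). The gripper opens to 94 mm and grips with 3 to 60 N. Pads are 16 mm wide; open, the fingers measure 119 mm over their backs; the gripper's body (75 mm by 177 mm) begins 78 mm behind the grasp point.
Start: joints at [1.206, 0.417, -0.01, 1.614, 0.005, 1.111, -0.053], TCP at [0.199, -0.593, 0.224] pointing down, gripper open.
Joint ranges: [-2.81, 2.81], [-0.39, 2.02], [-1.27, 1.25], [0.06, 2.57], [-1.19, 4.33], [0.19, 2], [-2.82, 2.82]. Speed limits (rad/s): [1.89, 1.89, 2.39, 2.39, 3.01, 3.01, 3.01].

### API

Orientations are given as a 3x3 rotation matrix whose columns are the frame's x, y, z axes.
In Python, from rig import robot gives the robot as it stands. Calls block until the motion is done:
- robot.move_ptp(position, orientation): joint-space move of the TCP to a pose.
- robot.move_linear(position, velocity=0.15, frame=None, threshold=None): straight line of the TCP; frame=None keeps the orientation; velocity is the mean speed in m/s. With threshold (N) it stops when the force on the tool has changed by that much, and returns True; else False.
- robot.goto_joints(angles): joint-space move.
- robot.gripper_to(opening): finger opening in m; the grip force is fixed at half the most; returns when the fingers have stopped.
- robot.pause(seconds).
- robot.ik(position, orientation): joint angles nearest the present ones, or None.
- robot.get_state(): the state.
- robot.grab_frame(name): name is "side" or "top" or "wrist"; returns the picture (384x512x3 uint8, red, green, blue); there is no depth.
- robot.camera_info(name): a dict with "fx", "fy", "cx", "cy" (pixels), "dist" ([k1, k2, p1, p2, k3] as OpenCV has them; the pictures are not rectified), "rvec" (rotation vector, rad) and "tvec" (3), from world to camera coordinates, as OpenCV has them. Camera axes: x right, y down, z forward; pixel columns grow to the right and rows downward; lengths in m; the calibration is good to about 2 mm. A picture is of the moment at which its call begins: read the wrist's pose just before it. camera_info takes no time and is no camera call; for the wrist camera it gives the pose at the moment of the call.
A pose or a line that the arm cannot do raises robot.PlanningError and nothing moves.
- robot.sign_off(): hands the job in; it is judged then, once.
The state is a dict: "time": time; "qpos": joint angles; "joint_vel": joint speeds; "effort": joint torques, N m; "ee_pos": TCP position; "tool_rot": TCP orientation; "force": force on the tool from outside, world axes, zero at the start; "moment": the same for the moment, N m; "opening": finger opening in m; "grasp_force": force on a finger pad.
Only numpy, scipy, OpenCV 4.12 (cv2) and the standard library are available. Lean on these libraries where they do the work, as an engineer would, in place of code of your own. Each camera call takes 0.05 s, during which the arm holds its last target. There are 200 camera calls.

## Working session

There is one attempt and no reset: what is moved stays moved. The work goes in short steps, each a Python script; the robot and the scene stay as the last script left them, time stands still between calls to the robot, and variables do not carry over. Pictures are saved under pics/ and viewed, at most 10 in all, crops included, and the job is handed in when it is done.

```bash
ls; mkdir -p pics
python3 - <<'E'
from rig import robot
import cv2,numpy as np
for n in ("side","top"):
    im=robot.grab_frame(n); cv2.imwrite(f"pics/{n}0.png",im[...,::-1])
    c=robot.camera_info(n); R=cv2.Rodrigues(np.array(c["rvec"]))[0]
    print(n,c["fx"],c["cx"],c["cy"],c["dist"],(-R.T@np.array(c["tvec"])).round(3),R.round(2).tolist())
print(robot.get_state()["time"], robot.get_state()["tool_rot"])
E
```

```text
pics
side 446.86164165960395 258.7124201799261 193.92100997950146 [-0.03616929  0.          0.          0.          0.        ] [0.162 0.743 0.557] [[-0.86, -0.5, 0.02], [-0.24, 0.39, -0.89], [0.44, -0.77, -0.46]]
top 352.15573939781694 256.2224057023975 193.42615239275108 [0.02083978 0.         0.         0.         0.        ] [ 0.505 -0.005  0.835] [[0.0, -1.0, -0.01], [-0.99, -0.0, -0.11], [0.11, 0.01, -0.99]]
0.1 [[ 9.48032355e-01  3.18173642e-01 -4.32373963e-04]
 [ 3.18173925e-01 -9.48031801e-01  1.02843229e-03]
 [-8.26842203e-05 -1.11255721e-03 -9.99999378e-01]]
```

View pics/side0.png

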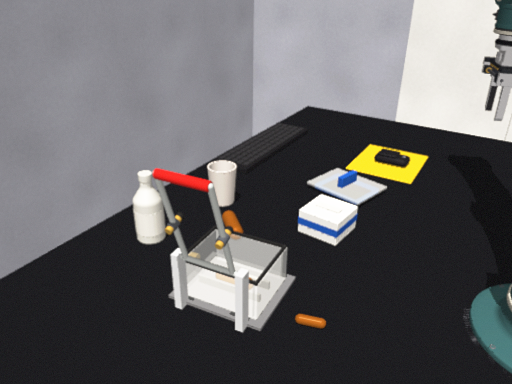

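View pics/top0.png

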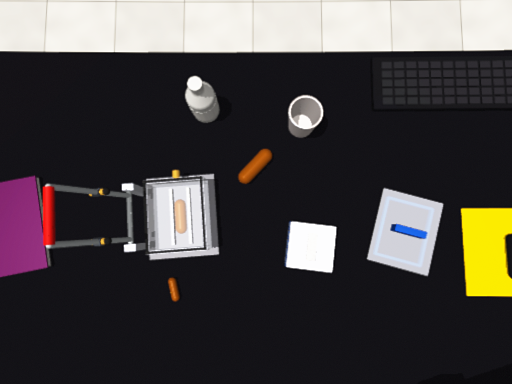

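Side view: chamber at (235,275), its bail open with the red bar at (183,180), lid at (347,185). Top view: red bar at (49,215), chamber mouth around (178,215), lid handle at (408,231), wipes box at (312,247) between them. A yellow sheet, a keyboard, a purple mat and two orange rods are distractors.

```bash
cat > h.py <<'E'
from rig import robot
import cv2,numpy as np
def shot(n,f=None):
    c=robot.camera_info(n); im=robot.grab_frame(n)
    if f: cv2.imwrite(f"pics/{f}.png",im[...,::-1])
    return im,c
def ray(c,px,z):
    K=np.array([[c["fx"],0,c["cx"]],[0,c["fy"],c["cy"]],[0,0,1]])
    p=cv2.undistortPoints(np.array(px,float).reshape(-1,1,2),K,np.array(c["dist"])).reshape(-1,2)
    R=cv2.Rodrigues(np.array(c["rvec"]))[0]; o=-R.T@np.array(c["tvec"])
    d=np.c_[p,np.ones(len(p))]@R
    return o+d*((z-o[2])/d[:,2])[:,None]
def down(yaw):  # tool y axis along direction yaw+... ; x tool = (sin,-cos), y tool = (cos,sin), z down
    c,s=np.cos(yaw),np.sin(yaw)
    y=np.array([c,s,0]);z=np.array([0,0,-1.]);return np.c_[np.cross(y,z),y,z]
E
python3 - <<'E'
from h import *
im,c=shot("top")
print("foot",ray(c,[[145,259],[218,256],[214,175]],0.006).round(4).tolist())
print("mouth guess",ray(c,[[178,216]],0.08).round(3).tolist(),"posts",ray(c,[[128,188],[130,247]],0.116).round(3).tolist())
r,g,b=[im[...,i].astype(int) for i in range(3)]
m=((b>120)&(r<60)&(g<110)); m[:,:370]=0; m[:200]=0
p=np.argwhere(m)[:,::-1]; print(len(p)); P=ray(c,p,0.05)[:,:2]; print("handle",P.mean(0)); rect=cv2.minAreaRect(P.astype(np.float32)); print(rect)
m=(r>180)&(g<60)&(b<60); p=np.argwhere(m)[:,::-1]; print("red",len(p),ray(c,p,0.283).mean(0))
for q in ([0.42,0.19,0.35],[0.43,-0.35,0.3]):
  for yaw in (0,np.pi):
    print(q,yaw,robot.ik(q,down(yaw)))
cw=robot.camera_info("wrist");R=cv2.Rodrigues(np.array(cw["rvec"]))[0]
s=robot.get_state();T=s["tool_rot"];o=-R.T@np.array(cw["tvec"])
print("cam in tool",T.T@(o-s["ee_pos"]),(T.T@R.T).round(2).tolist(),cw["fx"])
E
```

```text
foot [[0.4411, 0.2579, 0.006], [0.4482, 0.0887, 0.006], [0.6386, 0.1008, 0.006]]
mouth guess [[0.538, 0.167, 0.08]] posts [[0.594, 0.263, 0.116], [0.474, 0.254, 0.116]]
219
handle [ 0.50665748 -0.33816328]
((0.5064877271652222, -0.33854764699935913), (0.06732642650604248, 0.015759916976094246), 74.73711395263672)
red 458 [0.53047303 0.3257343  0.283     ]
[0.42, 0.19, 0.35] 0 [ 0.40319852  0.05809238 -0.92102299  1.80442264  0.04796471  1.30229319
 -0.52974456]
[0.42, 0.19, 0.35] 3.141592653589793 [ 0.57088739  0.07999272 -1.1050435   1.80145433  0.07406514  1.30484967
  2.58922374]
[0.43, -0.35, 0.3] 0 [ 0.9414653   0.24742796 -0.37577124  1.68787221  0.09570187  1.22439611
  0.54355298]
[0.43, -0.35, 0.3] 3.141592653589793 [ 0.52522691  0.22674692  0.12180224  1.70196281 -0.02914757  1.21464531
 -2.4874863 ]
cam in tool [ 0.08086391  0.00152208 -0.16065125] [[-0.0, -0.96, -0.28], [1.0, -0.0, -0.0], [0.0, -0.28, 0.96]] 300.3061831373478
```

Run:
```python
from h import *
robot.move_ptp([0.538,0.145,0.22],down(0.065)); shot("wrist","w1")
im,c=shot("wrist"); np.savez("w1.npz",im=im,**c)
print(robot.get_state()["time"],robot.get_state()["ee_pos"],robot.get_state()["qpos"])
```

```text
3.1083 [0.5381823  0.14441598 0.21991039] [ 0.4534714   0.47634908 -1.00409268  1.76562677  0.43891714  1.14464118
 -0.62369398]
```

View pics/w1.png

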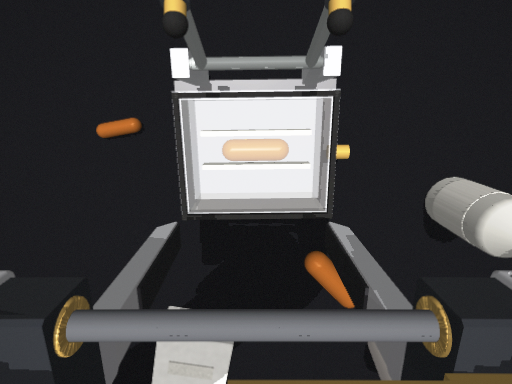

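The picture shows the mouth from above: black seal frame with inner corners near (181,98), (332,98), (328,212), (188,212), and the phantom between its rails at (255,150). Now I fit the inner seal edges.

Run:
```python
from h import *
d=np.load("w1.npz");im=d["im"];c={k:d[k] for k in d.files if k!="im"}
g=cv2.cvtColor(im,cv2.COLOR_RGB2GRAY).astype(int)
print("row130 L",g[130,165:205].tolist());print("row130 R",g[130,310:345].tolist())
print("row190 L",g[190,170:205].tolist());print("row190 R",g[190,310:345].tolist())
print("col255 T",g[80:110,255].tolist());print("col255 B",g[195,255],g[195:228,255].tolist())
print("mm/px pts",ray(c,[[181,98],[332,98],[328,212],[188,212]],.085).round(4).tolist())
cv2.imwrite("pics/c1.png",cv2.resize(im[75:230,160:350,::-1],None,fx=4,fy=3.8,interpolation=cv2.INTER_NEAREST))
```

```text
row130 L [29, 29, 31, 29, 28, 30, 31, 28, 29, 52, 84, 53, 49, 49, 47, 46, 159, 243, 172, 139, 140, 139, 141, 141, 154, 193, 198, 199, 198, 199, 199, 212, 239, 239, 239, 239, 234, 207, 190, 190]
row130 R [254, 253, 239, 239, 236, 203, 203, 202, 202, 202, 200, 175, 121, 145, 143, 143, 144, 143, 144, 168, 246, 131, 30, 52, 51, 49, 49, 50, 28, 30, 30, 29, 31, 30, 26]
row190 L [30, 29, 30, 27, 30, 29, 30, 31, 30, 49, 82, 52, 50, 49, 46, 69, 179, 241, 135, 136, 136, 136, 137, 139, 165, 199, 198, 198, 199, 202, 220, 239, 240, 239, 239]
row190 R [239, 237, 223, 203, 203, 202, 202, 200, 174, 114, 120, 141, 141, 141, 141, 154, 219, 236, 24, 44, 54, 50, 51, 55, 74, 27, 31, 29, 31, 28, 31, 31, 32, 29, 29]
col255 T [208, 208, 207, 208, 208, 207, 207, 206, 207, 210, 238, 247, 50, 51, 51, 51, 61, 148, 252, 238, 226, 240, 239, 239, 240, 240, 239, 240, 239, 240]
col255 B 227 [227, 227, 227, 212, 154, 154, 155, 155, 156, 156, 155, 155, 154, 154, 126, 127, 154, 221, 77, 33, 49, 49, 49, 49, 26, 21, 20, 19, 27, 30, 26, 22, 18]
mm/px pts [[0.4659, 0.2253, 0.085], [0.6074, 0.2342, 0.085], [0.6188, 0.1209, 0.085], [0.4727, 0.1118, 0.085]]
```

View pics/c1.png

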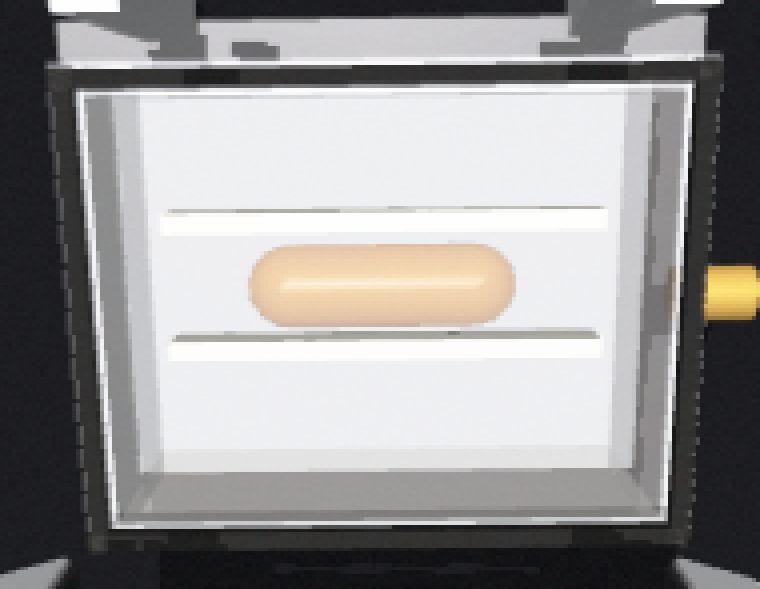

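```bash
cat > fit.py <<'E'
from h import *
def chamber(im,c,zi=.08):
    g=cv2.cvtColor(im,cv2.COLOR_RGB2GRAY).astype(float)
    def scan(v,a,step,t):
        i=a
        while v[i]>t: i+=step
        f=(t-v[i])/(v[i-step]-v[i]); return i-step*f
    L=[[scan(g[y],193,-1,95),y] for y in range(108,205)]
    R=[[scan(g[y],324,1,95),y] for y in list(range(108,140))+list(range(163,205))]
    T=[[x,scan(g[:,x],104,-1,95)] for x in range(195,320)]
    B=[[x,scan(g[:,x],206,1,95)] for x in range(198,318)]
    lines=[]
    for n,E in zip("LRTB",(L,R,T,B)):
        P=ray(c,E,zi)[:,:2].astype(np.float32)
        vx,vy,x0,y0=cv2.fitLine(P,cv2.DIST_HUBER,0,1e-4,1e-5).ravel()
        if (n in"LR" and vy<0) or (n in "TB" and vx<0): vx,vy=-vx,-vy
        yaw=np.arctan2(vy,vx)-(np.pi/2 if n in"LR" else 0)
        d=(P-[x0,y0])@[-vy,vx]; lines.append((x0,y0,yaw)); print(n,"yaw",round(float(yaw),4),"rms mm",round(1e3*d.std(),2))
    yaw=np.mean([l[2] for l in lines]); ex=np.array([np.cos(yaw),np.sin(yaw)]);ey=np.array([-ex[1],ex[0]])
    P=np.array([l[:2] for l in lines]); cen=ex*(P[0]@ex+P[1]@ex)/2+ey*(P[2]@ey+P[3]@ey)/2
    print("w",(P[1]-P[0])@ex,"h",(P[2]-P[3])@ey,"centre",cen,"yaw",yaw); return cen,yaw
if __name__=="__main__":
    d=np.load("w1.npz");im=d["im"];c={k:d[k] for k in d.files if k!="im"}
    chamber(im,c,.08);chamber(im,c,.085)
E
python3 fit.py
```

```text
L yaw 0.0755 rms mm 0.09
R yaw 0.0762 rms mm 0.13
T yaw 0.0756 rms mm 0.08
B yaw 0.0752 rms mm 0.11
w 0.14821331 h 0.11810263 centre [0.5401038  0.17233554] yaw 0.075634986
L yaw 0.0755 rms mm 0.09
R yaw 0.0762 rms mm 0.13
T yaw 0.0756 rms mm 0.07
B yaw 0.0752 rms mm 0.11
w 0.1457477 h 0.11613793 centre [0.5399863  0.17319429] yaw 0.07563559
```

Run:
```python
from h import *
yaw=-.267; ey=np.array([-np.sin(yaw),np.cos(yaw)])
p=np.array([.5066,-.338])-.03*ey
robot.move_ptp([*p,0.18],down(yaw)); shot("wrist","w2")
im,c=shot("wrist"); np.savez("w2.npz",im=im,**c)
print(robot.get_state()["time"],robot.get_state()["ee_pos"])
```

```text
5.075 [ 0.49938221 -0.36584451  0.18022443]
```

View pics/w2.png

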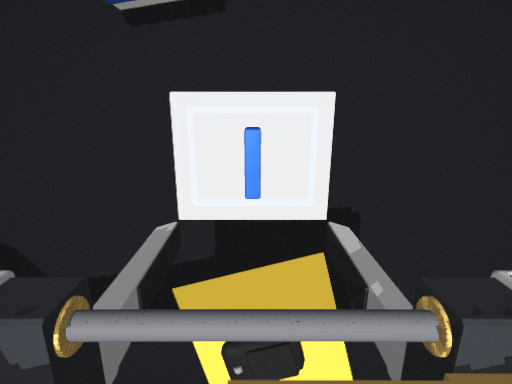

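The lid is seen squarely: plate corners (170,92), (335,92), (328,220), (179,220), and handle at (253,163). Fit its edges, then grasp, and lift.

```bash
cat > lidfit.py <<'E'
from h import *
d=np.load("w2.npz");im=d["im"];c={k:d[k] for k in d.files if k!="im"}
g=cv2.cvtColor(im,cv2.COLOR_RGB2GRAY)
m=(g>130).astype(np.uint8); m[:, :150]=0; m[:, 350:]=0; m[:80]=0; m[222:]=0
cs=cv2.findContours(m,cv2.RETR_EXTERNAL,cv2.CHAIN_APPROX_NONE)[0]; k=max(cs,key=cv2.contourArea)
gf=g.astype(float)
def scan(v,a,step,t=135):
    i=a
    while v[i]<t: i+=step
    f=(v[i]-t)/(v[i]-v[i-step]); return i-step*f
L=[[scan(gf[y],155,1),y] for y in range(100,210)]; R=[[scan(gf[y],348,-1),y] for y in range(100,210)]
T=[[x,scan(gf[:,x],80,1)] for x in range(185,320)]; B=[[x,scan(gf[:,x],224,-1)] for x in range(190,318)]
ls=[]
for n,E in zip("LRTB",(L,R,T,B)):
    P=ray(c,E,.02)[:,:2].astype(np.float32); vx,vy,x0,y0=cv2.fitLine(P,cv2.DIST_HUBER,0,1e-4,1e-5).ravel()
    if (n in"LR" and vy<0) or (n in "TB" and vx<0): vx,vy=-vx,-vy
    ls.append((x0,y0,np.arctan2(vy,vx)-(np.pi/2 if n in"LR" else 0))); print(n,ls[-1][2],((P-[x0,y0])@[-vy,vx]).std()*1e3)
yaw=np.mean([l[2] for l in ls]);ex=np.array([np.cos(yaw),np.sin(yaw)]);ey=np.array([-ex[1],ex[0]])
P=np.array([l[:2] for l in ls]);cen=ex*(P[0]@ex+P[1]@ex)/2+ey*(P[2]@ey+P[3]@ey)/2
print("w",(P[1]-P[0])@ex,"h",(P[2]-P[3])@ey,"cen",cen,"yaw",yaw)
r,gg,b=[im[...,i].astype(int) for i in range(3)]
mm=((b>100)&(r<80)); mm[:100]=0;mm[215:]=0;mm[:,:230]=0;mm[:,280:]=0
print(len(np.argwhere(mm)),cv2.minAreaRect(ray(c,np.argwhere(mm)[:,::-1],.05)[:,:2].astype(np.float32)))
E
python3 lidfit.py
```

```text
L -0.26600456 0.11735965
R -0.2649876 0.13320865
T -0.2658973 0.012951301
B -0.2661433 0.018428894
w 0.1691285 h 0.13910215 cen [ 0.50578254 -0.343561  ] yaw -0.2657582
1018 ((0.5059835314750671, -0.3421891927719116), (0.069559246301651, 0.014183970168232918), 74.74266052246094)
```

Run:
```python
from h import *
cen=np.array([.5058,-.3436]);yaw=-.2658
robot.gripper_to(.06)
robot.move_ptp([*cen,.10],down(yaw)); robot.move_linear([*cen,.042],velocity=.08)
robot.gripper_to(0.0); s=robot.get_state()
print(s["time"],s["ee_pos"],s["opening"],s["grasp_force"],s["force"])
robot.move_linear([*cen,.16],velocity=.12); robot.pause(.2)
s=robot.get_state();print(s["time"],s["ee_pos"],s["opening"],s["force"],s["moment"])
shot("wrist","w3");im,c=shot("wrist"); np.savez("w3.npz",im=im,**c)
```

```text
7.825 [ 0.50581019 -0.34361363  0.04204225] 0.01590913211301264 30.000063478946686 [-0.1656846  -0.34689759  0.23129826]
9.1583 [ 0.50565519 -0.34343421  0.1594638 ] 0.01614644303705279 [ 0.50234795  0.20227539 -2.97061919] [ 0.00473027 -0.0259218  -0.00098693]
```

View pics/w3.png

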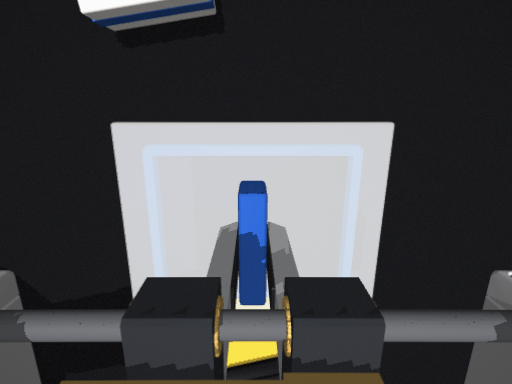

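The lid hangs level in the grip; its plate edges are visible at left (115→132), right (391→376) and top (row 123). Fit those to get the lid's position in the tool frame.

Run:
```python
from h import *
d=np.load("w3.npz");im=d["im"];c={k:d[k] for k in d.files if k!="im"}
gf=cv2.cvtColor(im,cv2.COLOR_RGB2GRAY).astype(float)
def scan(v,a,step,t=110):
    i=a
    while v[i]<t: i+=step
    return i-step*(v[i]-t)/(v[i]-v[i-step])
L=[[scan(gf[y],100,1),y] for y in range(135,260)];R=[[scan(gf[y],405,-1),y] for y in range(135,260)];T=[[x,scan(gf[:,x],110,1)] for x in range(130,375)]
tcp=np.array([.50565519,-.34343421]);y0=-.2658
ex=np.array([np.cos(y0),np.sin(y0)]);ey=np.array([-ex[1],ex[0]])
for z in (.1375,.136):
  for n,E in zip("LRT",(L,R,T)):
    P=ray(c,E,z)[:,:2]-tcp; u=P@ex;v=P@ey
    k=np.polyfit(v,u,1) if n!="T" else np.polyfit(u,v,1)
    print(z,n,"slope",k[0].round(4),"at0",(k[1]*1e3).round(2))
```

```text
0.1375 L slope 0.0008 at0 -84.17
0.1375 R slope 0.0013 at0 84.57
0.1375 T slope -0.0005 at0 69.93
0.136 L slope 0.0008 at0 -84.86
0.136 R slope 0.0013 at0 85.26
0.136 T slope -0.0005 at0 69.85
```

Run:
```python
from h import *
cc=np.array([.5401,.1723]);yaw=.0756
s=robot.get_state();p=s["ee_pos"]
robot.move_linear([p[0],p[1],.22],velocity=.15)
robot.move_ptp([*cc,.22],down(yaw))
robot.move_linear([*cc,.14],velocity=.08); robot.pause(.3)
s=robot.get_state();print(s["time"],s["ee_pos"],s["force"],s["moment"])
print(robot.move_linear([*cc,.1135],velocity=.02,threshold=5))
s=robot.get_state();print(s["time"],s["ee_pos"],s["force"],s["moment"],s["opening"])
```

```text
13.1333 [0.54017759 0.1722714  0.14016709] [ 1.33476076 -1.36336221 -2.89440689] [-0.03631943 -0.13107007 -0.01838759]
True
14.3167 [0.54004364 0.17228181 0.1142757 ] [1.3133605  1.29647019 3.39540166] [ 0.02855363 -0.41470234 -0.0582676 ] 0.0158437952613108
```

Contact came at the seated height (lid origin ≈ 0.073). Release, rise and check.

Run:
```python
from h import *
cc=np.array([.5401,.1723]);yaw=.0756
robot.gripper_to(.05); robot.move_linear([*cc,.16],velocity=.12)
ey=np.array([-np.sin(yaw),np.cos(yaw)]); p=cc-.03*ey
robot.move_linear([*p,.24],velocity=.15); print(robot.get_state()["time"])
im,c=shot("wrist","w4"); np.savez("w4.npz",im=im,**c)
im,c=shot("top"); r,g,b=[im[...,i].astype(int) for i in range(3)]
m=((r>150)&(g<70)&(b<70)).astype(np.uint8); t=np.argwhere(m)[:,::-1]; box=cv2.boxPoints(cv2.minAreaRect(t.astype(np.float32)))
# bar centre: triangulate top + side
im2,c2=shot("side"); r,g,b=[im2[...,i].astype(int) for i in range(3)]
m2=(r>150)&(g<70)&(b<70); t2=np.argwhere(m2)[:,::-1]
print(len(t),len(t2))
def mid(t): return np.array(cv2.minAreaRect(t.astype(np.float32))[0])
o=[];d=[]
for C,T in((c,t),(c2,t2)):
    a=ray(C,[mid(T)],.1)[0];bb=ray(C,[mid(T)],.4)[0];v=(bb-a)/np.linalg.norm(bb-a);o.append(a);d.append(v)
A=sum(np.eye(3)-np.outer(v,v) for v in d);B=sum((np.eye(3)-np.outer(v,v))@a for a,v in zip(o,d))
P=np.linalg.solve(A,B);print("bar",P); ex=np.array([np.cos(yaw),np.sin(yaw)])
y=(P[:2]-cc)@ey; print("chamber frame x,y,z",(P[:2]-cc)@ex,y,P[2],"theta",np.arctan2(P[2]-.11,.085-y),"rad",np.hypot(P[2]-.11,.085-y))
```

```text
16.275
0 582
bar [0.68566314 0.27901719 0.34132162]
chamber frame x,y,z 0.15320750356711918 0.09541827900794053 0.34132162362237944 theta 1.6158039796217205 rad 0.23155611434980738
```

View pics/w4.png

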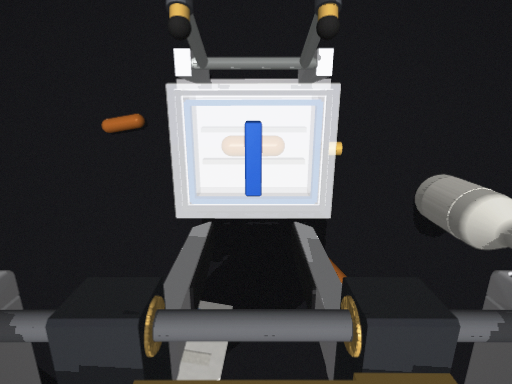

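The lid sits squarely in the mouth (plate (168,86)–(338,218), ribs inside the walls). The arm hid the bar in the top view, so I triangulate it from the first pictures.

Run:
```python
from h import *
cc=np.array([.5401,.1723]);yaw=.0756;ex=np.array([np.cos(yaw),np.sin(yaw)]);ey=np.array([-ex[1],ex[0]])
o=[];d=[]
for n in("top","side"):
    im=cv2.imread(f"pics/{n}0.png")[...,::-1].astype(int);C=robot.camera_info(n);r,g,b=im[...,0],im[...,1],im[...,2]
    t=np.argwhere((r>130)&(g<60)&(b<60))[:,::-1]; m=cv2.minAreaRect(t.astype(np.float32)); print(n,len(t),m)
    a,bb=ray(C,[m[0]],.1)[0],ray(C,[m[0]],.4)[0];v=(bb-a)/np.linalg.norm(bb-a);o.append(a);d.append(v)
A=sum(np.eye(3)-np.outer(v,v) for v in d);B=sum((np.eye(3)-np.outer(v,v))@a for a,v in zip(o,d))
P=np.linalg.solve(A,B)
y=(P[:2]-cc)@ey; print(P,"cf",(P[:2]-cc)@ex,y,P[2],"theta",np.arctan2(P[2]-.11,.085-y),"rad",np.hypot(P[2]-.11,.085-y))
O=down(yaw)
for yy,z in ((.23,.38),(.23,.27),(.12,.30),(0,.25),(-.07,.24),(-.1,.13)):
    q=cc+ey*yy; k=robot.ik([*q,z],O); print(yy,z,None if k is None else k.round(2))
```

```text
top 576 ((47.5, 215.0), (58.0, 9.0), 90.0)
side 587 ((181.1764678955078, 178.79412841796875), (56.02573013305664, 11.641711235046387), 14.03624439239502)
[0.52960537 0.31792822 0.29298686] cf 0.000534351336565082 0.1460048934018854 0.29298686491833487 theta 1.892592482603163 rad 0.1928880238677776
0.23 0.38 [-0.03  0.61 -1.12  1.27  0.54  1.57 -1.  ]
0.23 0.27 [-0.01  0.68 -1.1   1.44  0.61  1.39 -1.06]
0.12 0.3 [ 0.25  0.58 -1.18  1.54  0.54  1.38 -0.9 ]
0 0.25 [ 0.51  0.56 -1.21  1.71  0.55  1.27 -0.74]
-0.07 0.24 [ 0.65  0.55 -1.21  1.75  0.55  1.24 -0.63]
-0.1 0.13 [ 0.63  0.67 -1.1   1.86  0.69  1.06 -0.68]
```

```bash
cat > swing.py <<'E'
from h import *
cc=np.array([.5401,.1723]);yaw=.0756;ex=np.array([np.cos(yaw),np.sin(yaw)]);ey=np.array([-ex[1],ex[0]])
def W(y,z): return [*(cc+ey*y),z]
def bar(t): return .085-.19*np.cos(t),.11+.19*np.sin(t)
def st(l): s=robot.get_state(); print(l,round(s["time"],2),"cf",round(float((s["ee_pos"][:2]-cc)@ey),4),s["ee_pos"][2].round(4),"F",s["force"].round(1))
E
python3 - <<'E'
from swing import *
robot.gripper_to(0.0)
robot.move_linear(W(-.03,.36),velocity=.25)
robot.move_linear(W(.205,.36),velocity=.25)
robot.move_linear(W(.205,.293),velocity=.2); st("behind")
print(robot.move_linear(W(.150,.293),velocity=.05,threshold=3)); st("touch")
E
```

```text
behind 19.5 cf 0.2044 0.2939 F [ 0.1 -0.4  0.2]
True
touch 20.33 cf 0.1601 0.2929 F [-0.2  0.1  0. ]
```

Run:
```python
from swing import *
for t in (1.75,1.6,1.45,1.3,1.15,1.0,.85,.72):
    y,z=bar(t); robot.move_linear(W(y+.0155,z+.002),velocity=.10); st(t)
shot("side","s5")
```

```text
1.75 20.76 cf 0.134 0.2987 F [ 0.4 -0.   0.2]
1.6 21.19 cf 0.1059 0.3017 F [-0.5  0.1 -0.8]
1.45 21.62 cf 0.0774 0.3005 F [0.5 0.2 0.9]
1.3 22.06 cf 0.0495 0.295 F [-1.4  0.1  0.2]
1.15 22.49 cf 0.0227 0.2854 F [ 0.6 -0.7  0.4]
1.0 22.93 cf -0.0026 0.2717 F [-0.5  0.2  0.2]
0.85 23.36 cf -0.0254 0.2545 F [-0.8  0.5  0.6]
0.72 23.76 cf -0.0427 0.2369 F [ 0.4  0.7 -0.1]
```

View pics/s5.png

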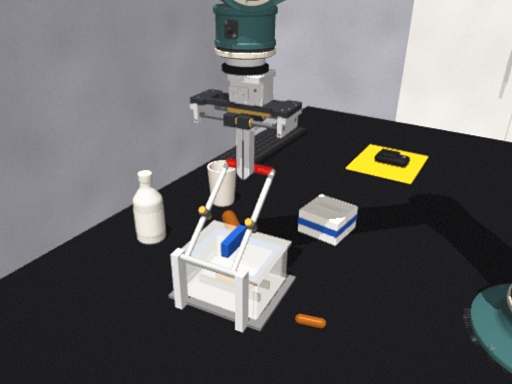

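The bail has followed the fingers; the red bar is at (250,167), lid undisturbed. Now go onto the top of the bar.

Run:
```python
from swing import *
y,z=bar(.72)
robot.move_linear(W(y+.0255,z+.002),velocity=.1)
robot.move_linear(W(y+.0255,z+.06),velocity=.2)
robot.move_linear(W(y,z+.06),velocity=.15); robot.pause(.2); st("above")
print(robot.move_linear(W(y,z+.015),velocity=.04,threshold=3)); st("touch")
```

```text
above 25.02 cf -0.0573 0.2951 F [-0.6  0.4  0.7]
True
touch 25.89 cf -0.0585 0.257 F [ 1.  -2.   2.2]
```

Run:
```python
from swing import *
for t in (.6,.5,.4,.3,.22):
    y,z=bar(t); robot.move_linear(W(y,z+.027),velocity=.06); st(t)
y,z=bar(.22)
robot.move_linear(W(y,z+.034),velocity=.05); robot.pause(.4); st("off")
print(robot.move_linear(W(-.105,.110-.022+.027),velocity=.015,threshold=16)); st("pressed")
```

```text
0.6 26.36 cf -0.072 0.2441 F [-0.2  0.5 -0.5]
0.5 26.82 cf -0.0816 0.2281 F [ 0.3 -0.7  0.1]
0.4 27.29 cf -0.0898 0.2111 F [-0.6  0.6 -0.1]
0.3 27.76 cf -0.0963 0.1932 F [ 0.8 -0.8  0. ]
0.22 28.16 cf -0.1003 0.1785 F [-0.1 -0.3  0.8]
off 28.85 cf -0.1004 0.1854 F [-0.1  0.7  0.9]
True
pressed 31.77 cf -0.1046 0.1379 F [-2.  -1.4  8.9]
```

Run:
```python
from swing import *
robot.pause(.3); st("settled")
z0=robot.get_state()["ee_pos"][2]
for i in range(1,9):
    hit=robot.move_linear(W(-.105,z0-.0005*i),velocity=.01,threshold=14); robot.pause(.15); st(hit)
    if robot.get_state()["force"][2]>18: break
```

```text
settled 32.07 cf -0.1046 0.1379 F [-2.1 -2.1  6.3]
False 32.47 cf -0.1047 0.1379 F [-0.2  0.7  8.5]
False 32.87 cf -0.1047 0.1377 F [-2.6 -0.4 13.5]
False 33.27 cf -0.1046 0.1373 F [-3.  -0.5 17.3]
False 33.67 cf -0.1046 0.1369 F [-5.  -1.4 19.6]
```

Run:
```python
from swing import *
robot.move_linear(W(-.105,.150),velocity=.05); robot.pause(.8); st("off")
robot.move_linear(W(-.105,.134),velocity=.01,threshold=3); st("retouch")
robot.move_linear(W(-.105,.25),velocity=.15); robot.move_linear(W(-.22,.26),velocity=.2)
robot.pause(.3); st("away"); im,c=shot("side")
cv2.imwrite("pics/s6.png",cv2.resize(im[190:340,150:310,::-1],None,fx=4,fy=4,interpolation=cv2.INTER_CUBIC))
```

```text
off 34.9 cf -0.105 0.15 F [ 0.8 -0.1 -0.5]
retouch 35.96 cf -0.105 0.1389 F [-1.1 -0.6  6.4]
away 37.88 cf -0.2192 0.26 F [ 0.4 -0.6  0.1]
```

View pics/s6.png

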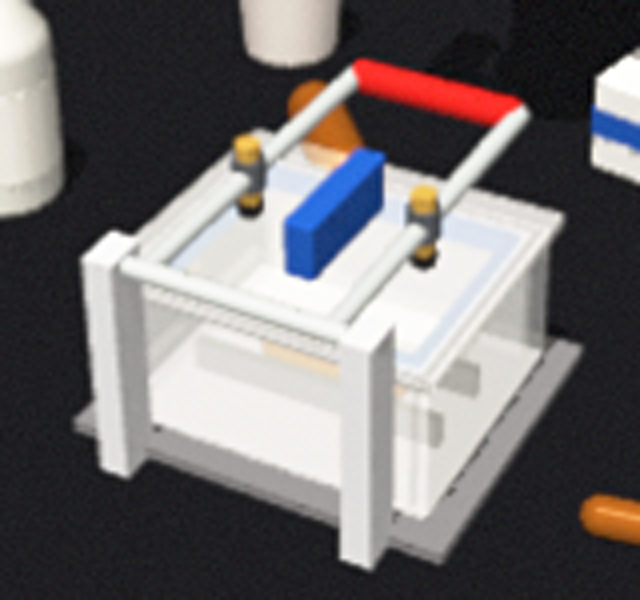

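Picture: bail level, both feet on the lid, nothing else moved. The bar re-touched 2 mm higher than when pressed, so I press once more, a bit firmer, to be sure it's at the hard stop and stays there.

Run:
```python
from swing import *
robot.move_linear(W(-.105,.16),velocity=.25); robot.move_linear(W(-.105,.145),velocity=.05);robot.pause(.3); st("off")
robot.move_linear(W(-.105,.134),velocity=.01,threshold=10); st("t10")
z0=robot.get_state()["ee_pos"][2]
for i in range(1,12):
    robot.move_linear(W(-.105,z0-.0005*i),velocity=.01,threshold=14); robot.pause(.15); st(i)
    if robot.get_state()["force"][2]>24: break
robot.move_linear(W(-.105,.145),velocity=.05); robot.pause(1.0); st("off")
robot.move_linear(W(-.105,.134),velocity=.008,threshold=3); st("retouch")
robot.move_linear(W(-.105,.25),velocity=.2); robot.move_linear(W(-.2,.26),velocity=.2); st("away")
```

```text
off 39.43 cf -0.105 0.1451 F [-0.1 -0.3 -0.5]
t10 40.14 cf -0.105 0.1385 F [-1.7 -0.5  8.7]
1 40.54 cf -0.105 0.1384 F [-4.1 -1.7 10.5]
2 40.94 cf -0.105 0.138 F [-4.9 -2.1 14.3]
3 41.34 cf -0.105 0.1376 F [-5.3 -1.6 16.1]
4 41.74 cf -0.105 0.1372 F [-6.  -2.9 18.6]
5 42.14 cf -0.105 0.1368 F [-6.2 -3.6 20.8]
6 42.54 cf -0.105 0.1364 F [-7.2 -3.9 22.2]
7 42.94 cf -0.105 0.136 F [-7.5 -5.1 23.5]
8 43.34 cf -0.105 0.1356 F [-7.4 -3.3 26.2]
off 44.7 cf -0.105 0.145 F [-0.4 -0.1  0.3]
retouch 45.52 cf -0.105 0.1389 F [-1.3 -0.1  6.5]
away 46.85 cf -0.1994 0.2593 F [-0.9  0.1 -0.2]
```

Run:
```python
from swing import *
robot.move_linear(W(0,.22),velocity=.25); robot.move_linear(W(0,.148),velocity=.15); robot.pause(.2); st("off")
print(robot.move_linear(W(0,.133),velocity=.008,threshold=3)); st("handle")
robot.move_linear(W(0,.25),velocity=.2); robot.move_linear(W(-.12,.3),velocity=.25); st("away")
```

```text
off 48.65 cf 0.0 0.1488 F [-0.7 -0.1  0. ]
True
handle 49.9 cf 0.0 0.1373 F [-0.8 -0.5  6.3]
away 51.28 cf -0.1199 0.2991 F [0.3 0.3 0.6]
```

The handle's top is at 0.1183 against 0.118 expected fully home (0.123 if still on the uncompressed seal), so the lid is home.

```bash
python3 -c "
from rig import robot
robot.pause(.3); print(robot.sign_off())"
```

```text
the job is handed in; nothing more can be done
None
```

The lid is fully home under the closed bail and the arm is clear. I pressed the bar to about 26 N at most (cracks at 40 N), saw no sign of the wipes box, bottle or pen cup moving, and handed in at about 52 s of the 64 s allowed; no verdict came back.

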